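Zero a bench photometer on its green filter

TASK

Get the bench photometer ready for a haemoglobin reading; the blank cuvette is already in its chamber. Push the black chamber cover fully down shut and push the white tab of the filter dial round until the dial clicks home with the tab pointing at the green cap (either of these first), then press the round orange key fully in and let it come back, so that the instrument zeroes on green light with no stray light. Do it all by pushing with the fingertips, without forcing the dial, and leave the vials and other things around it standing where they are.

Things in the scene. Friction and masses are not known exactly. Their poses are not given: they have to be found in the camera images.
- photometer: White bench filter photometer, fixed, flat deck 70 mm above the worktop. Frame: origin on the worktop, x to its rear, y to its left, z up; housing x -125 to 95 mm, y -122 to 122 mm (front slope with display x -125 to -85). Front towards the robot, turned up to 0.25 rad. On the deck (x, y): dial axis (8, 48); orange key (-50, -74); cover hinge x = 66 along y, cover centred on y = -74.
- dial_axis (a point): Point on the dial's upright axis at deck height. The dial is a black knurled disc 74 mm across, top 80 mm above the worktop, bearing one white upright tab, 7 mm thick, radially 19 to 46 mm from the axis at its foot and 28 to 44 mm at its top, which is 104 mm above the worktop. Six caps stand round it, one at each stop.
- filter_dial (a joint): Dial angle (rad), positive anticlockwise from above, endless. At 0 the tab points to the photometer's +y, at the fixed black cap; the fixed white cap is at 1.047. Spring detents at the multiples of pi/3, one per cap; pushed past half way it snaps on to the next stop. About 4 to 5 N at the tab to leave a stop. Starts at or near the black or the white cap.
- tab_top (a point): Middle of the top edge of the white tab, 34 mm from the dial's axis, 104 mm above the worktop; moves with the dial.
- tab_aim (a point): Point that the tab points at: straight out from the dial's axis through the tab, 60 mm from the axis, 73 mm above the worktop; it lies over the centre of a cap when the dial is home there. Moves with the dial.
- cap_yellow: round yellow cap, 16 mm across, 3 mm high, fixed on the dial plate 60 mm from the dial's axis, its top 74 mm above the worktop. Origin at the centre of its underside. The yellow, green, blue and red caps swap places among four of the dial's six stops, so read where each is.
- cap_green: round green cap, 16 mm across, 3 mm high, fixed on the dial plate 60 mm from the dial's axis, its top 74 mm above the worktop. Origin at the centre of its underside. The yellow, green, blue and red caps swap places among four of the dial's six stops, so read where each is.
- cap_blue: round blue cap, 16 mm across, 3 mm high, fixed on the dial plate 60 mm from the dial's axis, its top 74 mm above the worktop. Origin at the centre of its underside. The yellow, green, blue and red caps swap places among four of the dial's six stops, so read where each is.
- cap_red: round red cap, 16 mm across, 3 mm high, fixed on the dial plate 60 mm from the dial's axis, its top 74 mm above the worktop. Origin at the centre of its underside. The yellow, green, blue and red caps swap places among four of the dial's six stops, so read where each is.
- cover (a joint): Angle of the black chamber cover (rad): 0 shut flat on the chamber, positive open. Starts 0.5 to 0.9 open, stays at any angle; 1 to 2 N down on its upper face shuts it (its front edge, 57 mm out when shut, is then only 28 to 45 mm out from the hinge). 64 mm wide, 10 mm thick, plus a grey lip reaching 7 mm further. Hinge 84 mm, shut top 95 mm above the worktop.
- cover_front (a point): Middle of the front part of the cover's upper face, 52 mm from the hinge line; moves with the cover.
- zero_key (a joint): Travel of the round orange key (m): 0 out, 0.004 fully pressed in; springs back. Fully in takes 4 N.
- zero_key_top (a point): Centre of the orange key's top, 86 mm above the worktop when out; the key is 22 mm across, in a grey collar 38 mm across whose rim is 4 mm lower.
- vial_d: Brown glass vial with a green crimped cap, 46 mm across, 85 mm tall, standing beside the photometer's right wall. Origin at the centre of its base. Loose bystander: leave it where it stands.
- vial_b: Small clear vial with a blue cap, 30 mm across, 60 mm tall, standing beside the photometer's right wall. Origin at the centre of its base. Loose bystander: leave it where it stands.
- gauze_stack: White stack of gauze swabs 78x78x30 mm left of the sink. Origin at the centre of its underside. Loose bystander: leave it where it stands.
- tape_roll: Roll of white surgical tape lying flat, 62 mm across, 13 mm high, in front of the sink. Origin at the centre of its underside. Loose bystander: leave it where it stands.
- pen_1: White and blue marker pen, 135 mm long, lying in front of the sink. Origin at the middle of its underside. Loose bystander: leave it where it stands.

How it is judged:
By the outcome, as a careful person would: the job done as asked, in the order asked, and still so for the second after the job is handed in, with the robot touching nothing.
It also fails if it takes over 72 s, if anything falls off the work surface, if the arm or the gripper's body presses on something with over 40 N, if the wrist force passes 120 N, or if a joint passes its speed limit or range.

ROBOT

A 6-joint arm with a two-finger parallel gripper is mounted at the origin on a cart in front of the work surface, level with it; the furniture and walls round the work are solid. World frame = base frame: x ahead of the robot, y to its left, z up, the work surface at z = 0. Lengths are in m, angles in degrees, forces in N, time in s.
With the tool pointing down it reaches from about 0.35 to 0.875 m from the base axis. Payload 4.2 kg.
Tool frame: the origin (TCP) lies at the very end of the fingers, on their centre line; the grasp point (between the pads) lies 19 mm behind it; z points along the fingers, y is the line along which they close (so a half turn about z gives the same grasp; the last joint's range is limited). The gripper opens to 87 mm and grips with 3 to 60 N. Pads are 19 mm wide; open, the fingers measure 117 mm over their backs; the gripper's body (75 mm by 190 mm) begins 51 mm behind the grasp point.
Start: joints at [-59.725, 22.042, 0.453, 0, -68.411, -14.817], TCP at [0.167, -0.602, 0.223] pointing down, gripper open.
Joint ranges: [-179.83, 179.83], [-69.29, 118.12], [-61.27, 80.66], [-181.25, 117.63], [-171.15, -9.14], [-177.46, 177.46]. Speed limits (degrees/s): [159.86, 159.86, 180, 180, 180, 180].

INTERFACE

Orientations are given as a 3x3 rotation matrix whose columns are the frame's x, y, z axes.
In Python, from station import sense, cams, r gives the robot as it stands. The module is installed in compiled form; this text tells all that it offers.
- The arm moves only by the tool step_arm, never from a script. Its argument "targets" is text: rows parted by semicolons, each of 4 numbers parted by spaces: the shift along the tool's x, y, z in cm, then the turn about the tool's z in degrees. In form: x y z turn; .... A call has 1 to 12 rows; each row shifts and turns the commanded pose from where the row before left it, along the tool's axes as they then stand; what a row does not reach is not made up. A row lasts 1/12 s, in which the tool goes at most 41.7 mm and 7.16 degrees, less where a joint would pass 70% of its speed; a pose out of reach is approached as far as the arm can. A call with a gripper value outside its range is refused whole. "claw" is the finger opening in cm, from 0 to 8.7, set as the call begins (left out, the last holds). The fingers move at their own pace and stop on an object; the grip force is fixed at half the most. Time passes only in rows, so rows that do not move let the fingers close. It gives the time, the measured TCP pose, the force, the opening and the grip force at its end, in the units of the state.
- sense(): the state, without advancing time (a new reading comes with each control period).
- cams.capture(name): name is "side" or "top" or "wrist"; returns a dict with "frame" (420x560x3 uint8, blue, green, red), "vertical_fov" (degrees; the focal length in pixels is half the picture's height over the tangent of half this angle, whatever the lens; pixels are square), "cx", "cy" (the principal point, pixels), "eye" and "rotation" of the camera in the world; the wrist camera has in their place "tool_from_camera" (4x4, takes a point from camera to tool coordinates, whose origin is the TCP and whose axes are the flange's). Camera axes: x right, y down, z forward; pixel columns grow to the right and rows downward; lengths in m; the calibration is good to about 2 mm. A picture is of the moment at which its call begins: read the wrist's pose just before it. There is no depth.
- r.finish_job(): hands the job in; it is judged then, once.
The state is a dict: "time_s": time; "joints": joint angles; "joint_velocities": joint speeds; "effort": joint torques, N m; "tcp_pos": TCP position; "ee_rot": TCP orientation; "wrist_force": force on the tool from outside, world axes, zero at the start; "moment": the same for the moment, N m; "gripper_width": opening from 0.0 (shut) to 1.0 (fully open); "gripper_force": force on a finger pad.
Only numpy, scipy, OpenCV 4.12 (cv2) and the standard library are available. Lean on these libraries where they do the work, as an engineer would, in place of code of your own. Each camera call takes 0.05 s, during which the arm holds its last target. There are 200 camera calls.

## Working session

There is one attempt and no reset: what is moved stays moved. The work goes in short steps, Python scripts to look and compute and a tool call to move; the robot and the scene stay as the last step left them, time stands still between calls to the robot, and variables do not carry over. Pictures are saved under pics/ and viewed, at most 10 in all, crops included, and the job is handed in when it is done.

Besides the shell and the picture viewer there is one more tool, called after "Emit:" as a command line: name --argument value ..., lists and objects as JSON in quotes. step_arm: Moves the arm, as the interface text tells. Its arguments: {"type":"object","properties":{"targets":{"type":"string"},"claw":{"type":"number"}},"required":["targets"]}

```bash
mkdir -p pics; python3 - <<'E'
from station import sense,cams,r
import cv2,pickle
d={}
for n in("side","top"):
    c=cams.capture(n);d[n]=c;cv2.imwrite(f"pics/{n}0.png",c["frame"])
    print(n,c["vertical_fov"],c["cx"],c["cy"],c["eye"],c["rotation"])
pickle.dump(d,open("c0.pkl","wb"))
s=sense();print(s["time_s"],s["ee_rot"],s["tcp_pos"])
E
```

```text
side 53.76448825029611 280.27648871810106 217.2341975114229 [0.08548295 0.87298916 0.78121469] [[-0.91753548 -0.22159519  0.33018816]
 [-0.39753594  0.53137661 -0.74806689]
 [-0.00968624 -0.81763957 -0.57564894]]
top 42.45672664392759 282.8179598851553 211.84553149776943 [ 0.21803175 -0.00693138  1.65464465] [[ 0.01834644 -0.98416835  0.17628406]
 [-0.99979907 -0.01948256 -0.00471604]
 [ 0.00807584 -0.17616211 -0.98432804]]
0.1 [[-9.63865834e-01 -2.66387492e-01 -5.98021251e-04]
 [-2.66388150e-01  9.63864053e-01  1.85484507e-03]
 [ 8.23036598e-05  1.94712757e-03 -9.99998101e-01]] [ 0.16646622 -0.60186628  0.22157432]
```

View pics/top0.png

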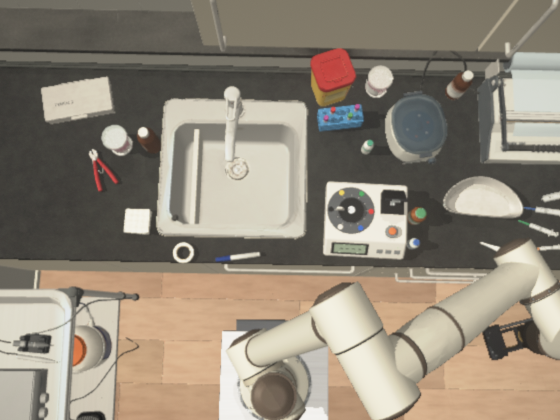

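View pics/side0.png

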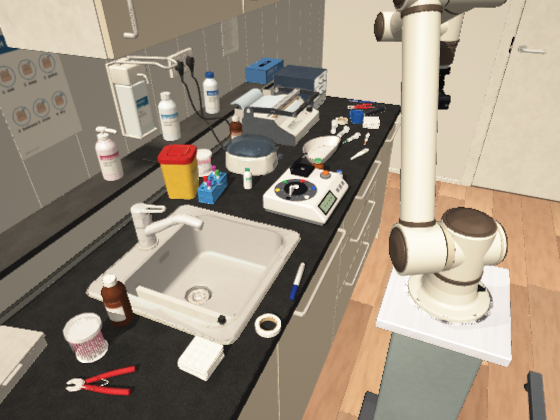

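The photometer is at about (365,220) in the top picture and (305,192) in the side picture. I'll enlarge both.

```bash
python3 - <<'E'
import cv2,pickle,numpy as np
d=pickle.load(open("c0.pkl","rb"))
a=cv2.resize(d["top"]["frame"][175:265,315:435],None,fx=6.6,fy=6.6,interpolation=cv2.INTER_CUBIC)
cv2.imwrite("pics/topz.png",a)
E
```

```text
(no output)
```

View pics/topz.png

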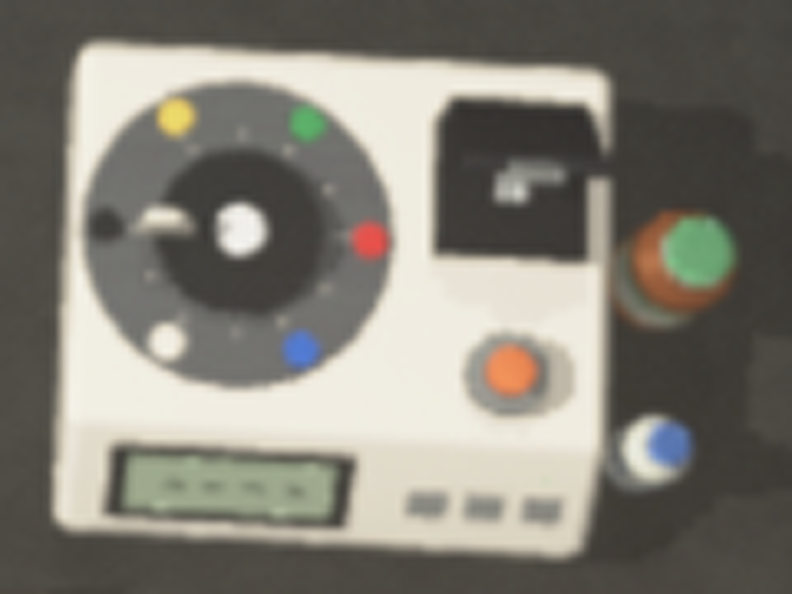

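The tab is at the black cap (dial about 0). Green is at −120°, two clicks clockwise past yellow. The cover is open. Next I'll fit the photometer's pose from the caps and the key.

```bash
cat > h.py <<'E'
import numpy as np,pickle
from station import sense
def P2W(x,y,yaw,p):
    c,s=np.cos(yaw),np.sin(yaw); p=np.atleast_2d(p)
    return np.c_[x+c*p[:,0]-s*p[:,1], y+s*p[:,0]+c*p[:,1], p[:,2]]
def proj(c,W):
    f=c["frame"].shape[0]/2/np.tan(np.radians(c["vertical_fov"])/2)
    q=(W-np.array(c["eye"]))@np.array(c["rotation"])
    return np.c_[c["cx"]+f*q[:,0]/q[:,2],c["cy"]+f*q[:,1]/q[:,2]]
def cap(k): a=k*np.pi/3; return [.008-.06*np.sin(a),.048+.06*np.cos(a),.074]
def st():
    s=sense();R=np.array(s["ee_rot"])
    print(s["time_s"],"tcp",np.round(s["tcp_pos"],4),"yaw tx",round(np.degrees(np.arctan2(R[1,0],R[0,0])),2),"J",np.round(s["joints"],1),"F",np.round(s["wrist_force"],2))
    return s
def go(lx,ly,lz,tyaw=180):
    """needed tool shift (cm) & turn for photometer-frame target; tyaw: tool x heading in photometer frame, deg"""
    x,y,yaw=np.load("pose.npy"); s=st(); R=np.array(s["ee_rot"])
    W=P2W(x,y,yaw,[lx,ly,lz])[0]; d=R.T@(W-np.array(s["tcp_pos"]))*100
    cur=np.degrees(np.arctan2(R[1,0],R[0,0])); t=-((tyaw+np.degrees(yaw)-cur+180)%360-180)
    print("shift cm",np.round(d,2),"turn",round(t,1))
E
python3 - <<'E'
from h import *
from scipy.optimize import least_squares
import cv2
d=pickle.load(open("c0.pkl","rb"))
c=d["top"]; pts=[cap(k) for k in range(6)]+[[-.05,-.074,.086]]
px=np.array([(107,224),(168,342),(301,350),(371,240),(308,123),(177,117),(511,370)])/6.6+[314.6,174.6]
px=px
f=lambda v:(proj(c,P2W(*v,pts))-px).ravel()
o=least_squares(f,[.5,-.15,0]);print(o.x,np.degrees(o.x[2]),np.round(o.fun,1))
np.save("pose.npy",o.x)
W=P2W(*o.x,[[.008,.048,.08],[.066-.03,-.074,.1],[-.05,-.074,.086]]);print(W)
E=d["side"]; print(np.round(proj(E,P2W(*o.x,pts)),1))
a=cv2.resize(E["frame"][155:225,255:355],None,fx=8,fy=8,interpolation=cv2.INTER_CUBIC)
for q in proj(E,P2W(*o.x,pts)): cv2.circle(a,tuple(int(t) for t in (q-[254.6,154.6])*8),3,(255,0,255),-1)
cv2.imwrite("pics/sidez.png",a)
go(.036,-.074,.2)
E
```

```text
[ 0.50159948 -0.26413146 -0.0376465 ] -2.1569853649241915 [-0.2  0.1 -0.   0.   0.1 -0.   0.1 -0.1  0.1  0.  -0.1 -0.2  0.1  0.1]
[[ 0.51140041 -0.21646657  0.08      ]
 [ 0.53478879 -0.33943398  0.1       ]
 [ 0.44884972 -0.33619715  0.086     ]]
[[287.6 197.2]
 [306.3 196.3]
 [313.3 187.5]
 [302.4 180. ]
 [284.8 180.8]
 [277.  189.2]
 [325.1 172.3]]
0.1 tcp [ 0.1665 -0.6019  0.2216] yaw tx -164.55 J [-59.7  22.1   0.4  -0.  -68.4 -14.8] F [-0.19 -0.25 -0.22]
shift cm [-42.49  15.48   2.18] turn 17.6
```

View pics/sidez.png

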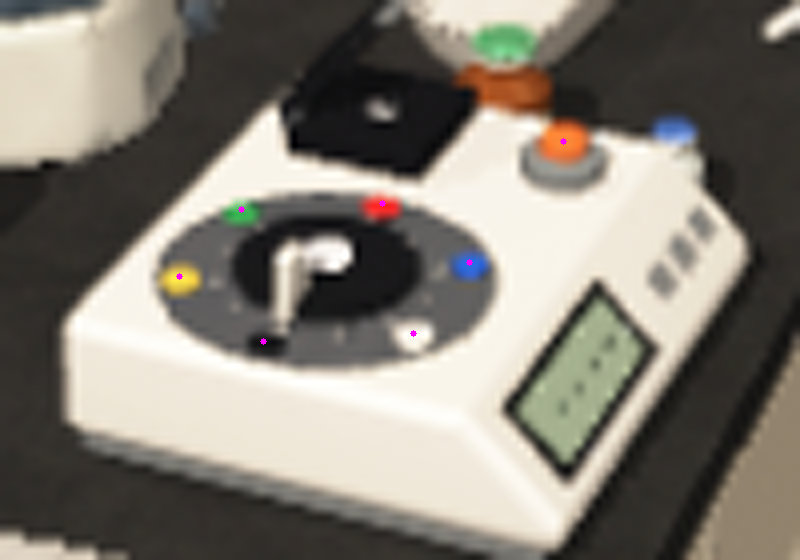

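The fit agrees in both cameras to within about 0.2 px. Moving above the cover with the fingers closed.

Emit:
step_arm --targets "-2.8 1 0 0;-2.8 1 0 0;-2.8 1 0 0;-2.8 1 0 0;-2.8 1 0 0;-2.8 1 0 0;-2.8 1 0 0;-2.8 1 0 0;-2.8 1 0 0;-2.8 1 0 0;-2.8 1 0 0;-2.8 1 0 0" --claw 0

```text
time_s: 1.1
tcp_pos: [0.4593, -0.3959, 0.2221]
ee_rot: [[-0.964, -0.267, -0.001], [-0.267, 0.964, 0.001], [0.001, 0.001, -1.0]]
wrist_force: [-0.1, -0.5, 0.2]
gripper_width: 0.167
gripper_force: 0.0
```

Emit:
step_arm --targets "-2.8 1.2 0 0;-2.8 1.2 0 0;-2.8 1 0.5 0;0 0 0 6;0 0 0 6;0 0 0 5.6;0 0 0 0;0 0 0 0"

```text
time_s: 1.77
tcp_pos: [0.5302, -0.3418, 0.2171]
ee_rot: [[-0.999, 0.035, -0.001], [0.035, 0.999, 0.0], [0.001, 0.0, -1.0]]
wrist_force: [-0.4, 0.0, -0.7]
gripper_width: 0.003
gripper_force: 0.0
```

```bash
python3 - <<'E'
from h import *
go(.036,-.074,.15)
E
```

```text
1.7667 tcp [ 0.5302 -0.3418  0.2171] yaw tx 178.0 J [-18.1  22.8   0.9  -0.  -68.1 -73.9] F [-0.4   0.02 -0.66]
shift cm [-0.46  0.25  6.71] turn 0.2
```

Emit:
step_arm --targets "-0.4 0.2 2 0;0 0 2 0;0 0 2 0;0 0 0.7 0;0 0 0.4 0;0 0 0.4 0;0 0 0.4 0;0 0 0.4 0;0 0 0.4 0;0 0 0.4 0;0 0 0.4 0;0 0 0.4 0"

```text
time_s: 2.77
tcp_pos: [0.5346, -0.3403, 0.1189]
ee_rot: [[-0.999, 0.037, 0.001], [0.037, 0.999, -0.0], [-0.001, -0.0, -1.0]]
wrist_force: [-0.4, 1.1, 1.4]
gripper_width: 0.007
gripper_force: 0.6
```

Emit:
step_arm --targets "0 0 0.4 0;0 0 0.4 0;0 0 0.4 0;0 0 0.4 0;0 0 0.4 0;0 0 0.2 0;0 0 0 0"

```text
time_s: 3.35
tcp_pos: [0.5343, -0.34, 0.0959]
ee_rot: [[-0.999, 0.037, -0.001], [0.037, 0.999, 0.0], [0.001, 0.0, -1.0]]
wrist_force: [-0.7, -0.3, 0.9]
gripper_width: 0.004
gripper_force: 0.0
```

```bash
python3 - <<'E'
from h import *
go(.03,-.074,.095)
E
```

```text
3.35 tcp [ 0.5343 -0.34    0.0959] yaw tx 177.86 J [-17.9  29.1  -7.6  -0.  -53.4 -74.3] F [-0.66 -0.26  0.94]
shift cm [0.55 0.06 0.09] turn 0.0
```

Emit:
step_arm --targets "0 0 0.1 0;0 0 0.1 0;0 0 0.1 0;0 0 0 0"

```text
time_s: 3.68
tcp_pos: [0.5347, -0.3402, 0.0954]
ee_rot: [[-0.999, 0.037, 0.001], [0.037, 0.999, -0.001], [-0.001, -0.001, -1.0]]
wrist_force: [-1.1, 1.1, 7.6]
gripper_width: 0.002
gripper_force: 3.7
```

The cover is firmly shut: 7.6 N reaction at its shut height. Lifting and moving to the front of the dial tab, with a half turn so joint 6 has range for the sweep.

Emit:
step_arm --targets "0 0 -2 0;0 0 -2 0;0 0 -2 0;0 0 -2 0;1 3 0 -7;1 3 0 -7;1 3 0 -7;1 2.5 0 -7;1 2 0 -7;0 0 0 -7;0 0 0 -7;0 0 0 -7"

```text
time_s: 4.68
tcp_pos: [0.4618, -0.219, 0.1741]
ee_rot: [[-0.584, -0.812, 0.001], [-0.812, 0.584, -0.0], [-0.001, -0.001, -1.0]]
wrist_force: [-0.6, -0.3, 0.1]
gripper_width: 0.007
gripper_force: 0.0
```

Emit:
step_arm --targets "0 0 0 -7;0 0 0 -7;0 0 0 -7;0 0 0 -7;0 0 0 -7;0 0 0 -7;0 0 0 -7;0 0 0 -7;0 0 0 -7;0 0 0 -7;0 0 0 -7;0 0 0 -7"

```text
time_s: 5.68
tcp_pos: [0.4619, -0.2193, 0.1736]
ee_rot: [[0.745, -0.667, 0.001], [-0.667, -0.745, 0.0], [0.0, -0.0, -1.0]]
wrist_force: [-0.2, -0.1, -0.8]
gripper_width: 0.006
gripper_force: 0.0
```

Emit:
step_arm --targets "0 0 0 -7;0 0 0 -7;0 0 0 -7;0 0 0 -7;0 0 0 -7;0 0 0 -5;0 0 0 0"

```text
time_s: 6.27
tcp_pos: [0.4619, -0.2193, 0.1736]
ee_rot: [[0.999, -0.036, 0.001], [-0.036, -0.999, 0.0], [0.001, -0.0, -1.0]]
wrist_force: [0.8, 0.2, 0.4]
gripper_width: 0.003
gripper_force: 0.0
```

```bash
python3 - <<'E'
from h import *
import cv2
from station import cams
go(-.020,.084,.12,0)
c=cams.capture("top");cv2.imwrite("pics/t2.png",cv2.resize(c["frame"][175:265,315:435],None,fx=6.6,fy=6.6,interpolation=cv2.INTER_CUBIC))
E
```

```text
6.2667 tcp [ 0.4619 -0.2193  0.1736] yaw tx -2.06 J [ -7.2  13.5 -19.5  -0.  -57.   95.1] F [0.79 0.24 0.35]
shift cm [ 2.14 -4.07  5.36] turn 0.1
```

Emit:
step_arm --targets "0.7 -1.4 0 0;0.7 -1.4 0 0;0.7 -1.3 0 0;0 0 0 0;0 0 1.8 0;0 0 1.8 0;0 0 1.8 0;0 0 1.5 0;0 0 1.2 0;0 0 0.5 0;0 0 0 0"

```text
time_s: 7.23
tcp_pos: [0.4834, -0.1794, 0.0864]
ee_rot: [[0.999, -0.039, -0.003], [-0.039, -0.999, 0.0], [-0.003, -0.0, -1.0]]
wrist_force: [-0.3, 0.5, -0.2]
gripper_width: 0.007
gripper_force: 0.0
```

```bash
python3 - <<'E'
from h import *
go(-.005,.084,.087,0)
E
```

```text
7.2333 tcp [ 0.4834 -0.1794  0.0864] yaw tx -2.23 J [ -2.3  20.  -25.1  -0.  -45.1  90.1] F [-0.34  0.46 -0.25]
shift cm [ 1.64 -0.   -0.06] turn -0.1
```

View pics/t2.png

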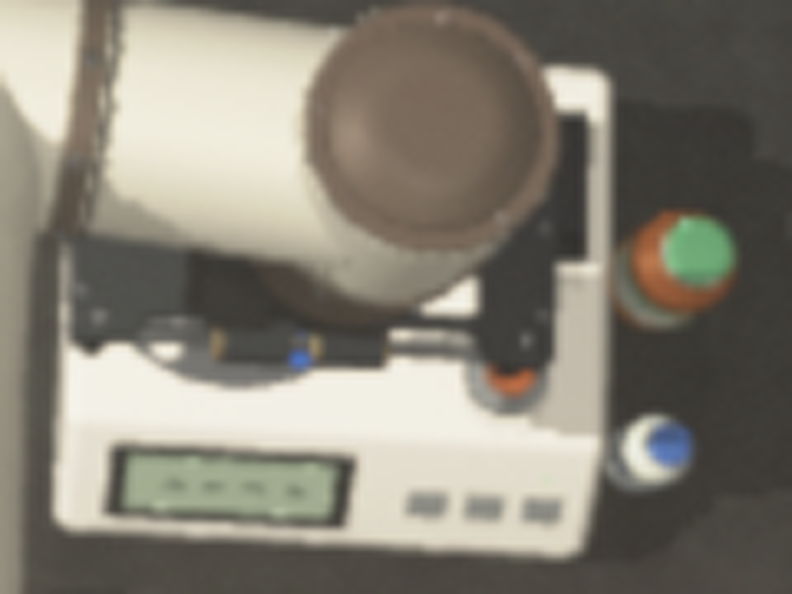

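The arm hides the dial, but the vials haven't moved. Advancing to contact, then sweeping along the arc.

Emit:
step_arm --targets "0.4 0 0 0;0.4 0 0 0;0.3 0 0 0;0.2 0 0 0;0.2 0 0 0;0.1 0 0 0;0 0 0 0"

```text
time_s: 7.82
tcp_pos: [0.4985, -0.1798, 0.0874]
ee_rot: [[0.999, -0.038, -0.004], [-0.038, -0.999, 0.0], [-0.004, -0.0, -1.0]]
wrist_force: [-4.7, 0.4, 3.6]
gripper_width: 0.007
gripper_force: 2.5
```

Emit:
step_arm --targets "0.19 -0.06 0 3;0.19 -0.06 0 3;0.19 -0.06 0 3;0.19 -0.06 0 3;0 0 0 0"

```text
time_s: 8.23
tcp_pos: [0.5072, -0.1781, 0.0873]
ee_rot: [[0.969, -0.246, -0.002], [-0.246, -0.969, 0.0], [-0.002, 0.0, -1.0]]
wrist_force: [-2.2, 0.3, 0.6]
gripper_width: 0.005
gripper_force: 1.4
```

```bash
python3 - <<'E'
from h import *
a=np.radians(-12);u=np.array([-np.sin(a),np.cos(a)]);t=np.array([np.cos(a),np.sin(a)])
p=np.array([.008,.048])+.036*u-.013*t
go(*p,.087,-12)
E
```

```text
8.2333 tcp [ 0.5072 -0.1781  0.0873] yaw tx -14.23 J [ -2.1  21.7 -22.   -0.  -46.4  77.9] F [-2.16  0.34  0.65]
shift cm [0.04 0.02 0.03] turn -0.1
```

In contact with a small, sensible force. Continuing the arc.

Emit:
step_arm --targets "0.19 -0.06 0 3;0.19 -0.06 0 3;0.19 -0.06 0 3;0.19 -0.06 0 3;0.19 -0.06 0 3;0.19 -0.06 0 3;0.19 -0.06 0 3;0.19 -0.06 0 3;0.19 -0.06 0 3;0.19 -0.06 0 3;0.19 -0.06 0 3;0.19 -0.06 0 3"

```text
time_s: 9.23
tcp_pos: [0.5326, -0.1837, 0.0878]
ee_rot: [[0.64, -0.768, 0.003], [-0.768, -0.64, -0.0], [0.002, -0.002, -1.0]]
wrist_force: [1.0, -0.0, 0.3]
gripper_width: 0.007
gripper_force: 0.0
```

```bash
cat >> h.py <<'E'
def arc(deg,r=.036,t0=.013):
    a=np.radians(-deg);u=np.array([-np.sin(a),np.cos(a)]);t=np.array([np.cos(a),np.sin(a)])
    go(*(np.array([.008,.048])+r*u-t0*t),.087,-deg)
E
python3 -c "
from h import *
arc(48)"
```

```text
9.2333 tcp [ 0.5326 -0.1837  0.0878] yaw tx -50.2 J [ -2.5  23.7 -18.6   0.  -47.6  42.3] F [ 0.97 -0.04  0.28]
shift cm [-0.14  0.12  0.08] turn -0.0
```

No force now, so the tab has snapped on to yellow. Going on to the second step.

Emit:
step_arm --targets "0.19 -0.04 0 3;0.19 -0.04 0 3;0.19 -0.05 0 3;0.19 -0.05 0 3;0.19 -0.05 0 3;0.19 -0.05 0 3;0.19 -0.05 0 3;0.19 -0.06 0 3;0.19 -0.06 0 3;0.19 -0.06 0 3;0 0 0 0"

```text
time_s: 10.15
tcp_pos: [0.5458, -0.1979, 0.0878]
ee_rot: [[0.172, -0.985, 0.004], [-0.985, -0.172, 0.0], [0.001, -0.004, -1.0]]
wrist_force: [1.2, 1.8, -0.1]
gripper_width: 0.006
gripper_force: 1.2
```

```bash
python3 -c "
from h import *
arc(78)"
```

```text
10.15 tcp [ 0.5458 -0.1979  0.0878] yaw tx -80.11 J [ -4.   25.1 -16.1  -0.  -48.6  13.9] F [ 1.16  1.84 -0.14]
shift cm [-0.06  0.11  0.08] turn 0.0
```

Emit:
step_arm --targets "0.19 -0.05 0 3;0.19 -0.05 0 3;0.19 -0.06 0 3;0.19 -0.06 0 3;0.19 -0.06 0 3;0.19 -0.06 0 3;0.19 -0.06 0 3;0 0 0 0;0 0 0 0"

```text
time_s: 10.9
tcp_pos: [0.5486, -0.2117, 0.0876]
ee_rot: [[-0.191, -0.982, 0.001], [-0.982, 0.191, -0.0], [0.0, -0.001, -1.0]]
wrist_force: [-0.9, 0.1, 0.4]
gripper_width: -0.001
gripper_force: 0.0
```

```bash
python3 -c "
from h import *
arc(99)"
```

```text
10.9 tcp [ 0.5486 -0.2117  0.0876] yaw tx -100.99 J [ -5.3  25.8 -14.9   0.  -49.2  -5.7] F [-0.86  0.09  0.42]
shift cm [-0.12 -0.05  0.06] turn 0.2
```

Emit:
step_arm --targets "-0.3 0 0 0;-0.3 0 -1 0;0 0 -2 0;0 0 -3 0;0 0 -3 0;0 0 -3 0;0 0 -2 0;0 0 0 0"

```text
time_s: 11.57
tcp_pos: [0.5522, -0.2061, 0.2344]
ee_rot: [[-0.191, -0.982, 0.012], [-0.982, 0.191, -0.003], [0.001, -0.012, -1.0]]
wrist_force: [1.0, -0.6, -0.2]
gripper_width: 0.007
gripper_force: 0.0
```

```bash
python3 -c "
from h import *
import cv2
from station import cams
go(-.05,-.074,.22,-90)
s=cams.capture('side')['frame'][145:235,245:365];w=cams.capture('wrist')['frame']
s=cv2.resize(s,(400,300),interpolation=cv2.INTER_CUBIC);w=cv2.resize(w,(400,300))
cv2.imwrite('pics/c1.png',cv2.hconcat([s,w]))"
```

```text
11.5667 tcp [ 0.5522 -0.2061  0.2344] yaw tx -101.01 J [ -4.7  17.8  -4.3   0.1 -67.3  -6.4] F [ 0.96 -0.6  -0.19]
shift cm [14.74  7.68  1.36] turn -8.9
```

View pics/c1.png

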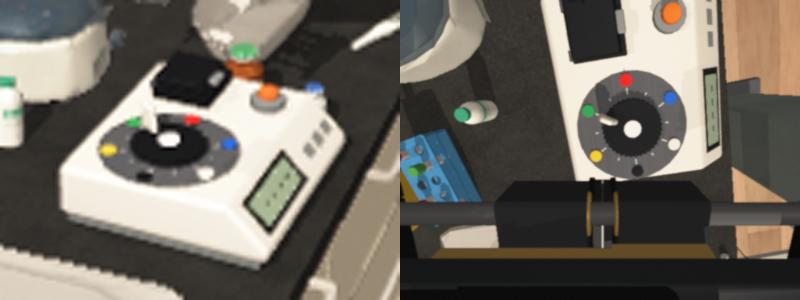

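The side view (left half) and wrist view (right half) show the tab at the green cap and the cover flat. Now moving over the key, then checking the angle by projection.

Emit:
step_arm --targets "2 1 0 -3;2 1 0 -3;2 1 0 -3;2 1.2 0 0;2 1.2 0 0;2 1.2 0 0;2 1 0 0;0 0 0 0;0 0 0 0"

```text
time_s: 12.42
tcp_pos: [0.4611, -0.3392, 0.2262]
ee_rot: [[-0.039, -0.999, -0.002], [-0.999, 0.039, 0.001], [-0.001, 0.002, -1.0]]
wrist_force: [-0.3, -0.4, 0.0]
gripper_width: 0.008
gripper_force: 0.0
```

```bash
python3 -c "
from h import *
import cv2
from station import cams
go(-.05,-.074,.1,-90)
s=cams.capture('side');w=cams.capture('wrist');S=sense()
T=np.eye(4);T[:3,:3]=S['ee_rot'];T[:3,3]=S['tcp_pos'];T=T@np.array(w['tool_from_camera'])
w['eye']=T[:3,3];w['rotation']=T[:3,:3]
v=np.load('pose.npy')
def tab(d,r,z):
    d=np.radians(d);return P2W(*v,[.008-r*np.sin(d),.048+r*np.cos(d),z])
ims=[]
for c in(s,w):
    k=4;q0=proj(c,P2W(*v,[.008,.03,.08]))[0].astype(int);q0=np.clip(q0,[50,50],[510,370])
    a=c['frame'][q0[1]-50:q0[1]+50,q0[0]-50:q0[0]+50];a=cv2.resize(a,None,fx=k,fy=k,interpolation=cv2.INTER_CUBIC)
    for d,col in((-120,(255,0,255)),(-110,(0,200,255)),(-130,(255,255,0))):
        for r,z in((.028,.104),(.044,.104)):
            q=(proj(c,tab(d,r,z))[0]-q0+50.5)*k;cv2.circle(a,tuple(q.astype(int)),2,col,-1)
    q=(proj(c,P2W(*v,cap(4)))[0]-q0+50.5)*k;cv2.circle(a,tuple(q.astype(int)),2,(0,0,0),-1)
    ims.append(a)
cv2.imwrite('pics/c2.png',cv2.hconcat(ims))"
```

```text
12.4167 tcp [ 0.4611 -0.3392  0.2262] yaw tx -92.24 J [-20.1  16.9  -6.7  -0.  -66.6  17.9] F [-0.3  -0.36  0.05]
shift cm [-0.24  1.2  12.63] turn -0.1
```

View pics/c2.png

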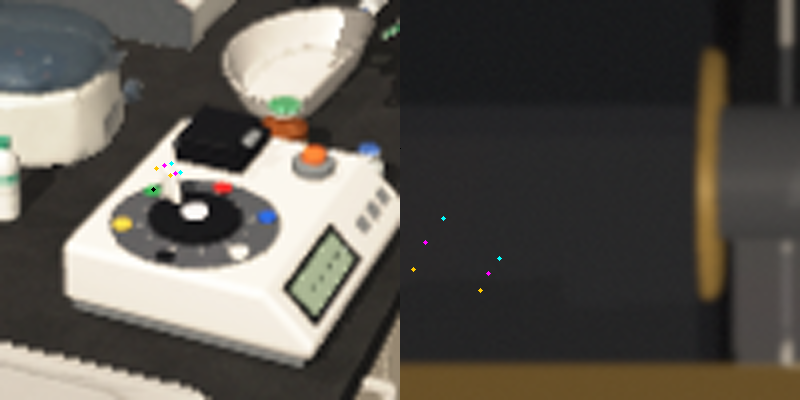

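In the side view the tab's top edge lies on the magenta marks (−120°), so the dial is home. Now pressing the key.

Emit:
step_arm --targets "-0.2 0.6 2 0;0 0.6 2 0;0 0 2 0;0 0 2 0;0 0 2 0;0 0 2 0;0 0 1 0;0 0 0.5 0;0 0 0.1 0;0 0 0 0;0 0 0 0"

```text
time_s: 13.43
tcp_pos: [0.4512, -0.3367, 0.0927]
ee_rot: [[-0.037, -0.999, 0.002], [-0.999, 0.037, -0.001], [0.001, -0.002, -1.0]]
wrist_force: [0.3, 0.3, -0.3]
gripper_width: 0.003
gripper_force: 0.0
```

```bash
python3 -c "
from h import *
go(-.05,-.074,.082,-90)"
```

```text
13.4333 tcp [ 0.4512 -0.3367  0.0927] yaw tx -92.11 J [-20.2  23.3 -18.3   0.  -48.2  18.1] F [ 0.29  0.34 -0.31]
shift cm [-0.05  0.24  1.07] turn 0.0
```

Emit:
step_arm --targets "0 0.2 0.2 0;0 0 0.2 0;0 0 0.2 0;0 0 0.1 0;0 0 0.1 0;0 0 0.1 0;0 0 0.1 0;0 0 0 0;0 0 0 0"

```text
time_s: 14.18
tcp_pos: [0.449, -0.3368, 0.086]
ee_rot: [[-0.036, -0.999, 0.002], [-0.999, 0.036, -0.002], [0.002, -0.002, -1.0]]
wrist_force: [-4.7, 5.8, 22.3]
gripper_width: 0.009
gripper_force: 11.2
```

22 N at z = 86 mm is unexpected. Looking before pressing any further.

```bash
python3 -c "
from h import *
import cv2
from station import cams
s=go(-.05,-.074,.082,-90);S=sense();print(S['moment'],S['wrist_force'],S['gripper_width'])
f=cams.capture('side')['frame'][120:220,260:400];cv2.imwrite('pics/c3.png',cv2.resize(f,None,fx=5.6,fy=5.6,interpolation=cv2.INTER_CUBIC))"
```

```text
14.1833 tcp [ 0.449  -0.3368  0.086 ] yaw tx -92.04 J [-20.3  23.7 -19.    0.1 -47.2  18.2] F [-4.71  5.78 22.34]
shift cm [-0.07  0.02  0.4 ] turn 0.1
[1.89716667 1.59817897 0.04379571] [-4.70897465  5.77850863 22.34267931] 0.008577881571744439
```

View pics/c3.png

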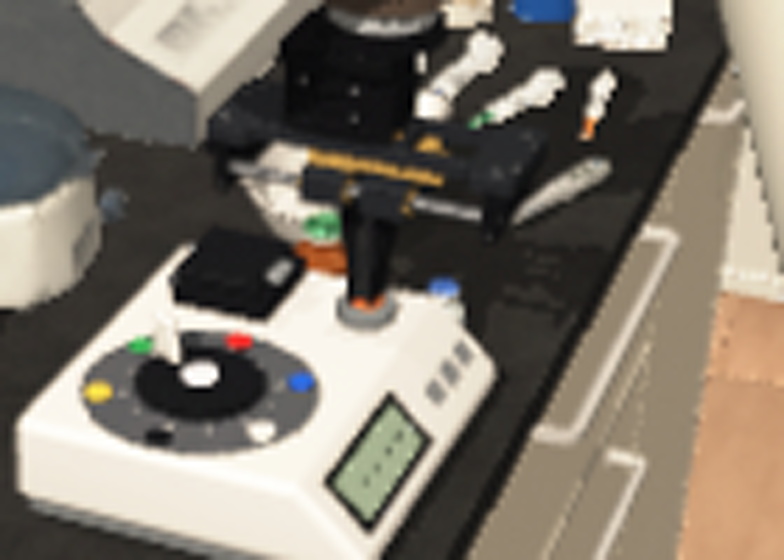

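Emit:
step_arm --targets "0 0 -0.2 0;0 0 0 0"

```text
time_s: 14.4
tcp_pos: [0.4489, -0.3368, 0.0862]
ee_rot: [[-0.037, -0.999, 0.002], [-0.999, 0.037, -0.002], [0.002, -0.002, -1.0]]
wrist_force: [-2.4, 4.0, 13.1]
gripper_width: 0.002
gripper_force: 6.5
```

Emit:
step_arm --targets "0 0 -0.1 0;0 0 0 0"

```text
time_s: 14.57
tcp_pos: [0.4489, -0.3368, 0.0864]
ee_rot: [[-0.037, -0.999, 0.002], [-0.999, 0.037, -0.001], [0.001, -0.002, -1.0]]
wrist_force: [-0.7, 2.5, 8.3]
gripper_width: 0.005
gripper_force: 4.2
```

Emit:
step_arm --targets "0 0 -0.1 0;0 0 0 0"

```text
time_s: 14.73
tcp_pos: [0.4489, -0.3367, 0.0866]
ee_rot: [[-0.037, -0.999, 0.002], [-0.999, 0.037, -0.001], [0.001, -0.002, -1.0]]
wrist_force: [0.3, 0.4, 4.2]
gripper_width: 0.004
gripper_force: 1.9
```

Emit:
step_arm --targets "0 0 -0.1 0;0 0 0 0"

```text
time_s: 14.9
tcp_pos: [0.4489, -0.3367, 0.087]
ee_rot: [[-0.037, -0.999, 0.001], [-0.999, 0.037, -0.001], [0.001, -0.002, -1.0]]
wrist_force: [0.7, -0.6, 4.5]
gripper_width: 0.006
gripper_force: 1.7
```

Emit:
step_arm --targets "0 0 -0.2 0;0 0 0 0"

```text
time_s: 15.07
tcp_pos: [0.4488, -0.3367, 0.0889]
ee_rot: [[-0.037, -0.999, 0.001], [-0.999, 0.037, -0.001], [0.001, -0.001, -1.0]]
wrist_force: [1.8, -1.6, 1.9]
gripper_width: 0.007
gripper_force: 1.1
```

The force falls off like the key's spring from 87 mm up to about 90 mm, which suggests my height readings are about 4 mm off here. I'll touch the bare deck (70 mm) beside the key to check.

Emit:
step_arm --targets "0 0 -0.3 0;0 0 -0.5 0;0 0 -1 0;-1.5 0 0 0;-2 0 0 0;-1.5 0 0 0;0 0 1 0;0 0 1 0;0 0 0.6 0;0 0 0 0;0 0 0 0"

```text
time_s: 15.98
tcp_pos: [0.4496, -0.2869, 0.0797]
ee_rot: [[-0.038, -0.999, -0.002], [-0.999, 0.038, 0.0], [-0.0, 0.002, -1.0]]
wrist_force: [1.2, -0.4, 0.2]
gripper_width: 0.005
gripper_force: 0.0
```

Emit:
step_arm --targets "0 0 0.2 0;0 0 0.2 0;0 0 0.2 0;0 0 0.2 0;0 0 0 0"

```text
time_s: 16.4
tcp_pos: [0.4499, -0.2864, 0.0722]
ee_rot: [[-0.038, -0.999, -0.001], [-0.999, 0.038, 0.0], [-0.0, 0.001, -1.0]]
wrist_force: [-0.2, -0.7, -0.1]
gripper_width: 0.009
gripper_force: 0.0
```

Emit:
step_arm --targets "0 0 0.1 0;0 0 0.1 0;0 0 0.1 0;0 0 0 0"

```text
time_s: 16.73
tcp_pos: [0.4503, -0.2865, 0.0704]
ee_rot: [[-0.037, -0.999, 0.0], [-0.999, 0.037, -0.0], [0.0, -0.0, -1.0]]
wrist_force: [-1.6, 2.1, 4.8]
gripper_width: 0.007
gripper_force: 2.7
```

The deck reads 70 mm, so the heights are right and the key barely moved under 22 N. I'll first make sure of the cover by pressing nearer its front, then retry the key in fine steps.

Emit:
step_arm --targets "0 0 -1 0;0 0 -2 0;0 0 -2 0;1.5 -2 0 0;1.5 -2 0 0;1.5 -2 0 0;0.5 -1.4 0 0;0 0 1 0;0 0 0.8 0;0 0 0.2 0;0 0 0 0;0 0 0 0"

```text
time_s: 17.73
tcp_pos: [0.5214, -0.3387, 0.0995]
ee_rot: [[-0.037, -0.999, -0.001], [-0.999, 0.037, 0.0], [-0.0, 0.001, -1.0]]
wrist_force: [-0.8, -0.7, 0.4]
gripper_width: 0.008
gripper_force: 0.0
```

Emit:
step_arm --targets "0 0 0.1 0;0 0 0.1 0;0 0 0.1 0;0 0 0.1 0;0 0 0.1 0;0 0 0 0"

```text
time_s: 18.23
tcp_pos: [0.5223, -0.3392, 0.0954]
ee_rot: [[-0.037, -0.999, 0.0], [-0.999, 0.037, -0.0], [0.0, -0.0, -1.0]]
wrist_force: [-1.2, 1.5, 3.8]
gripper_width: 0.006
gripper_force: 2.1
```

```bash
python3 -c "
from h import *
go(.024,-.074,.095,-90)"
```

```text
18.2333 tcp [ 0.5223 -0.3392  0.0954] yaw tx -92.12 J [-18.1  28.2  -9.3   0.  -52.5  16. ] F [-1.2   1.45  3.79]
shift cm [-0.02 -0.05  0.04] turn 0.0
```

Emit:
step_arm --targets "0 0 -1 0;0 0 -1 0;0 2 0 0;0 2 0 0;0 2 0 0;0 1.4 0 0;0 0 1 0;0 0 1 0;0 0 0.1 0;0 0 0 0;0 0 0 0;0 0 0 0"

```text
time_s: 19.23
tcp_pos: [0.4491, -0.3365, 0.0935]
ee_rot: [[-0.037, -0.999, 0.0], [-0.999, 0.037, -0.0], [0.0, -0.0, -1.0]]
wrist_force: [0.1, -0.5, 0.3]
gripper_width: 0.006
gripper_force: 0.0
```

```bash
python3 -c "
from h import *
go(-.05,-.074,.091,-90)"
```

```text
19.2333 tcp [ 0.4491 -0.3365  0.0935] yaw tx -92.11 J [-20.3  23.2 -18.4   0.  -48.4  18.2] F [ 0.08 -0.49  0.31]
shift cm [-0.03  0.03  0.25] turn 0.0
```

Emit:
step_arm --targets "0 0 0.2 0;0 0 0 0;0 0 0 0"

```text
time_s: 19.48
tcp_pos: [0.4484, -0.3364, 0.0915]
ee_rot: [[-0.037, -0.999, -0.0], [-0.999, 0.037, 0.0], [-0.0, 0.0, -1.0]]
wrist_force: [0.3, 0.2, -0.0]
gripper_width: 0.004
gripper_force: 0.0
```

Emit:
step_arm --targets "0 0 0.1 0;0 0 0 0;0 0 0 0"

```text
time_s: 19.73
tcp_pos: [0.4482, -0.3364, 0.0906]
ee_rot: [[-0.037, -0.999, -0.0], [-0.999, 0.037, -0.0], [0.0, 0.0, -1.0]]
wrist_force: [-0.1, 0.1, 0.3]
gripper_width: 0.003
gripper_force: 0.0
```

Emit:
step_arm --targets "0 0 0.1 0;0 0 0 0;0 0 0 0"

```text
time_s: 19.98
tcp_pos: [0.4483, -0.3365, 0.0898]
ee_rot: [[-0.037, -0.999, 0.0], [-0.999, 0.037, -0.0], [0.0, -0.0, -1.0]]
wrist_force: [0.0, 0.4, 1.8]
gripper_width: 0.003
gripper_force: 0.8
```

Emit:
step_arm --targets "0 0 0.1 0;0 0 0 0;0 0 0 0"

```text
time_s: 20.23
tcp_pos: [0.4484, -0.3365, 0.0887]
ee_rot: [[-0.037, -0.999, 0.0], [-0.999, 0.037, -0.0], [0.0, -0.0, -1.0]]
wrist_force: [-0.4, 1.1, 1.9]
gripper_width: 0.003
gripper_force: 1.1
```

Emit:
step_arm --targets "0 0 0.1 0;0 0 0 0;0 0 0 0"

```text
time_s: 20.48
tcp_pos: [0.4483, -0.3365, 0.0877]
ee_rot: [[-0.037, -0.999, 0.0], [-0.999, 0.037, -0.0], [0.0, -0.0, -1.0]]
wrist_force: [-0.9, 0.8, 3.3]
gripper_width: 0.003
gripper_force: 1.5
```

Emit:
step_arm --targets "0 0 0.1 0;0 0 0 0;0 0 0 0"

```text
time_s: 20.73
tcp_pos: [0.4483, -0.3365, 0.0867]
ee_rot: [[-0.037, -0.999, 0.0], [-0.999, 0.037, -0.0], [0.0, -0.0, -1.0]]
wrist_force: [0.0, -0.1, 3.9]
gripper_width: 0.003
gripper_force: 1.8
```

Emit:
step_arm --targets "0 0 0.1 0;0 0 0 0;0 0 0 0"

```text
time_s: 20.98
tcp_pos: [0.4484, -0.3365, 0.0864]
ee_rot: [[-0.037, -0.999, 0.0], [-0.999, 0.037, -0.0], [0.0, -0.0, -1.0]]
wrist_force: [-1.5, 2.3, 8.1]
gripper_width: 0.005
gripper_force: 3.8
```

A spring travel of about 4 mm (90.2 to 86.4 mm), reaching 4 N and then a hard stop: the key does go fully in. I'll press a little firmer, then release slowly and move well clear.

Emit:
step_arm --targets "0 0 0.1 0;0 0 0.1 0;0 0 0 0;0 0 0 0;0 0 0 0;0 0 -0.2 0;0 0 -0.2 0;0 0 -0.3 0;0 0 -0.5 0;0 0 -1 0;0 0 -2 0;0 0 -3 0"

```text
time_s: 21.98
tcp_pos: [0.4465, -0.3355, 0.1539]
ee_rot: [[-0.038, -0.999, -0.006], [-0.999, 0.038, 0.003], [-0.003, 0.006, -1.0]]
wrist_force: [1.1, -0.3, 0.7]
gripper_width: 0.005
gripper_force: 0.0
```

Emit:
step_arm --targets "0 0 -3 0;0 0 -3 0;1 2 0 0;2 2 0 0;2 2 0 0;2 2 0 0;2 2 0 0;2 2 0 0;2 0 0 0;0 0 0 0;0 0 0 0"

```text
time_s: 22.9
tcp_pos: [0.323, -0.4624, 0.2154]
ee_rot: [[-0.039, -0.999, -0.0], [-0.999, 0.039, 0.001], [-0.001, 0.0, -1.0]]
wrist_force: [-0.9, 0.6, 1.2]
gripper_width: 0.002
gripper_force: 0.0
```

```bash
python3 -c "
from h import *
import cv2
from station import cams
st()
t=cams.capture('top')['frame'][175:265,315:435];s=cams.capture('side')['frame'][145:235,245:365]
cv2.imwrite('pics/end.png',cv2.hconcat([cv2.resize(i,(400,300),interpolation=cv2.INTER_CUBIC) for i in(t,s)]))"
```

```text
22.9 tcp [ 0.323  -0.4624  0.2154] yaw tx -92.26 J [-38.6  16.4  -8.9  -0.  -64.7  36.4] F [-0.88  0.63  1.23]
```

View pics/end.png

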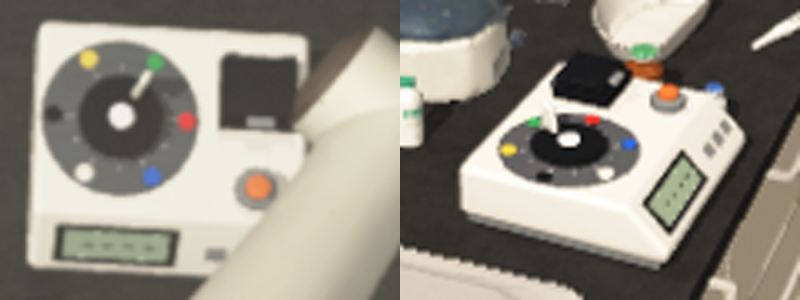

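Both views show the tab at green, the cover flat, the key back out and the vials standing. Handing in.

```bash
python3 -c "
from station import r
print(r.finish_job())"
```

```text
the job is handed in; nothing more can be done
None
```

I shut the cover, clicked the dial home at green, pressed the orange key to its stop and let it spring back, then handed the job in at about 23 s with the vials still standing. The key's stop was about 4 mm higher than the description gives, but it moved about 4 mm and took about 4 N, as stated.

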